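Hold the last boiled egg over the empty egg cup with tongs

ROBOT

A 6-joint arm with a two-finger parallel gripper is mounted at the origin on a cart in front of the work surface, level with it; the furniture and walls round the work are solid. World frame = base frame: x ahead of the robot, y to its left, z up, the work surface at z = 0. Lengths are in mm, angles in rad, forces in N, time in s.
With the tool pointing down it reaches from about 350 to 775 mm from the base axis. Payload 7.3 kg.
Tool frame: the origin (TCP) lies between the finger pads; the fingertips stand 14 mm ahead of it and the grasp point (between the pads) lies 5 mm behind it; z points along the fingers, y is the line along which they close (so a half turn about z gives the same grasp; the last joint's range is limited). The gripper opens to 92 mm and grips with 3 to 60 N. Pads are 19 mm wide; open, the fingers measure 130 mm over their backs; the gripper's body (75 mm by 190 mm) begins 47 mm behind the grasp point.
Start: joints at [-1.439, 0.342, 1.524, -0, 1.275, -0.146], TCP at [143.998, -504.884, 240.741] pointing down, gripper open.
Joint ranges: [-2.53, 2.53], [-0.77, 2.02], [0.04, 2.7], [-1, 4.14], [0.28, 2.66], [-3.11, 3.11]. Speed limits (rad/s): [2.57, 2.57, 3.14, 3.14, 3.14, 3.14].

INTERFACE

Orientations are given as [roll, pitch, yaw] about the fixed x, y, z axes, in that order (R = Rz(yaw) Ry(pitch) Rx(roll)).
In Python, from plant import get_obs, cams, close_job gives the robot as it stands. The module is installed in compiled form; this text tells all that it offers.
- The arm moves only by the shell command python3 -m creep 'ROWS'. ROWS is JSON, a list of rows, each an object of numbers: "hand": the opening, from 0 (shut) to 1 (fully open); "tx", "ty", "tz": the shift along the tool's x, y, z in m; "spin": the turn about the tool's z in degrees. In form: [{"hand": .., "tx": .., "ty": .., "tz": .., "spin": ..}, ...]. A call has 1 to 5 rows; each row shifts and turns the commanded pose from where the row before left it, along the tool's axes as they then stand; what a row does not reach is not made up. A row lasts 1/8 s, in which the tool goes at most 62.5 mm and 10.7 degrees, less where a joint would pass 70% of its speed; a pose out of reach is approached as far as the arm can. A call is refused whole if a number of a shift passes 0.0625 or a number of a turn 10.7, either way. A call with a gripper value outside its range is refused whole. The fingers move at their own pace and stop on an object; the grip force is fixed at half the most. Time passes only in rows, so rows that do not move let the fingers close. It gives the time, the measured TCP pose, the force, the opening and the grip force at its end, in the units of the state.
- get_obs(): the state, without advancing time (a new reading comes with each control period).
- cams.capture(name): name is "scene" or "top" or "wrist"; returns a dict with "color" (384x512x3 uint8, red, green, blue), "K" (3x3 intrinsics, pixels), "R" (3x3) and "t" (3): a world point X has camera coordinates R X + t. Camera axes: x right, y down, z forward; pixel columns grow to the right and rows downward; lengths in mm; the calibration is good to about 2 mm. A picture is of the moment at which its call begins. There is no depth.
- close_job(): hands the job in; it is judged then, once.
The state is a dict: "time": time; "joint_positions": joint angles; "dq": joint speeds; "tau": joint torques, N m; "tool_pos": TCP position; "tcp_rot": TCP orientation; "contact_force": force on the tool from outside, world axes, zero at the start; "moment": the same for the moment, N m; "grip_width": finger opening in mm; "finger_force": force on a finger pad.
Only numpy, scipy, OpenCV 4.12 (cv2) and the standard library are available. Lean on these libraries where they do the work, as an engineer would, in place of code of your own. Each camera call takes 0.05 s, during which the arm holds its last target. There are 200 camera calls.

TASK

One of the two egg cups already has its egg; the other boiled egg lies hot and dripping on the wooden saucer. Pick up the kitchen tongs, take that egg between their two wire loops - never with the fingers, and without cracking the shell - and lift it over whichever egg cup is still empty. Finish holding it still there with the tongs, centred over that cup and a few centimetres clear above it so that it drips into the cup, without putting it down; leave both cups, the served egg and the things standing about where they are.

Things in the scene. Friction and masses are not known exactly. Their poses are not given: they have to be found in the camera images.
- tongs: sprung steel kitchen tongs with black end cap and handle pads, 32 mm high, lying on edge so that both arms can be squeezed from above. Origin: under the middle of the bend, on the worktop; x runs along the middle line to the jaws (wire loops end 181 mm ahead, hanging loop 33 mm behind), z up. 0.1 kg in all, centre of mass about 54 mm along x
- tongs_grip (a point): where to grip: midway between the two black handle pads, 80 mm along x from the tongs' origin, 16 mm above their underside; fingers close across the tongs (their y). Pads 28 mm high; their flat between two 3 mm lips is 48 mm long, 58 mm wide over both when open (69 over the lips). Squeezed to 49 mm they hold firmly, loops still 68 mm apart inside; closed on the egg's waist 35 mm
- tongs_left: the tongs' left arm (+y side of tongs), with pad and loop; origin on its upright pivot, 12 mm beside the bend's middle, 16 mm up. Both arms turn together, mirror-wise, sprung open, closing up to 0.20 rad each; the spring pushes back at the pads with 4.5 N open, 7 N at 49 mm, 11 N on the egg
- tongs_right: the tongs' right arm (-y side), mirror of the left. Loops move about 2.1 times as far as the pads, and press with about 0.48 times the grip force beyond the spring's (40 N of grip: 14 N on the egg, ample)
- left_loop (a point): centre of the wire loop at the end of the left arm (162 mm ahead of the tongs' origin and 45 mm to the left of the tongs' middle line when fully open); the loop is upright, round, 32 mm over the outside, of 4 mm wire; the egg's side bulges into it
- right_loop (a point): centre of the wire loop at the end of the right arm (162 mm ahead of the tongs' origin and 45 mm to the right of the tongs' middle line when fully open); otherwise as the left one
- egg: the hot boiled egg, 58 mm long and 45 mm thick, 58 g, lying on the saucer; its x axis is its long axis, roughly away from the robot at the start; origin under its middle as it lies. The shell cracks at 40 N from one loop
- egg_center (a point): centre of the hot egg, 22 mm above the saucer's floor at the start. Bring the loop centres beside this point, on either side of the egg's 45 mm waist
- saucer: turned wooden saucer, loose, 120 mm across, rim 12 mm high, inner floor 6 mm above the worktop; origin under its centre
- cup_a: white egg cup, loose, 50 mm high, 47 mm across the rim, 41 mm mouth, on a 44 mm foot; origin under its foot. Twin of cup_b; one of the two holds the served egg
- cup_b: white egg cup, the twin of cup_a; one of the two holds the served egg. Mind the cooker hood over the hob to the left of the cups: its front edge hangs 0.67 m above the worktop, from about x = 0.43 and y = 0.38 leftwards; an arm that swings round from the left with a high wrist should draw back first
- cup_a_mouth (a point): centre of cup_a's mouth, level with its rim, 50 mm above the worktop
- cup_b_mouth (a point): centre of cup_b's mouth, level with its rim, 50 mm above the worktop
- egg_served: the other egg, the same size, standing upright in one of the cups and reaching about 46 mm above its rim; it sits fast in its cup; leave it alone; origin on its side (at half its height)
- egg_served_center (a point): centre of the served egg, about 17 mm above the mouth of the cup it stands in
- salt_shaker: bystander: salt shaker 44x44x90 mm, origin under it
- garlic: bystander: garlic bulb 55 mm, origin under it
Not all that is in view belongs to the job. Leave any orange look-alike of the saucer alone.

How it is judged (in metres and radians):
On the way, in this order (a step that is already met when the one before it is completed fails the run):
1. the tongs are taken up off the worktop in the fingers (contact force between the fingers and tongs above 1 N and height (world z) of tongs_grip above 0.021 m), for 0.2 s.
2. the hot egg is lifted clear of the saucer, between the two loops of the tongs (contact force between each of tongs_left, tongs_right and egg above 0.5 N and contact force between the fingers and tongs above 1 N and contact force between each of the arm, the fingers and egg below 0.05 N and z of egg_center in the frame of saucer above 0.05 m and contact force between egg and saucer below 0.05 N), for 0.2 s.
At the end, for the whole second after the job is handed in: The hot egg hangs still in both loops, tongs in the fingers, robot not touching it; its centre within 20 mm sideways of the empty cup's centre and 30 to 110 mm above its rim, egg and tongs clear of both cups; cups upright; cups, served egg and bystanders within 20 mm of where they stood (((horizontal distance between egg_center and cup_a_mouth below 0.02 m and z of egg_center in the frame of cup_a between 0.08 and 0.16 m and horizontal distance between egg_served_center and cup_a_mouth above 0.06 m) or (horizontal distance between egg_center and cup_b_mouth below 0.02 m and z of egg_center in the frame of cup_b between 0.08 and 0.16 m and horizontal distance between egg_served_center and cup_b_mouth above 0.06 m)) and contact force between each of tongs_left, tongs_right and egg above 0.5 N and contact force between the fingers and tongs above 1 N and contact force between each of the arm, the fingers and egg below 0.05 N and contact force between each of egg, tongs and cup_a below 0.05 N and contact force between each of egg, tongs and cup_b below 0.05 N and linear speed of egg below 0.03 m/s and angle between each of cup_a, cup_b's own z axis and vertical below 0.15 rad and distance of each of salt_shaker, garlic, egg_served, cup_a, cup_b from where it was at the start of the episode below 0.02 m); the arm keeps its last pose, push and grip.
It fails at once if the robot itself touches the hot egg (contact force between the arm and egg above 0.5 N).
It fails at once if the fingers touch the hot egg (contact force between the fingers and egg above 0.5 N).
It fails at once if the shell is cracked: a loop presses the egg with over 40 N (contact force between any of tongs_left, tongs_right and egg above 40 N).
It fails at once if a cup, the served egg or a bystander is shoved over 20 mm (distance of any of salt_shaker, garlic, egg_served, cup_a, cup_b from where it was at the start of the episode above 0.02 m).
It also fails if it takes over 51 s, if anything falls off the work surface, if the arm or the gripper's body presses on something with over 40 N, if the wrist force passes 120 N, or if a joint passes its speed limit or range.

## Working session

There is one attempt and no reset: what is moved stays moved. The work goes in short steps, Python scripts to look and compute and a shell command to move; the robot and the scene stay as the last step left them, time stands still between calls to the robot, and variables do not carry over. Pictures are saved under pics/ and viewed, at most 13 in all, crops included, and the job is handed in when it is done.

```bash
mkdir -p pics; python3 - <<'E'
from plant import get_obs,cams
import cv2,pickle,numpy as np
print(get_obs())
d={}
for n in("scene","top"):
    c=cams.capture(n);d[n]=c
    cv2.imwrite(f"pics/{n}0.png",cv2.resize(c["color"][:,:,::-1],None,fx=1.5,fy=1.5))
    print(n,c["K"].tolist(),(-c["R"].T@c["t"]).tolist(),c["R"].tolist())
pickle.dump(d,open("d0.pkl","wb"))
E
```

```text
{'time': 0.0, 'joint_positions': array([-1.43902453e+00,  3.42706487e-01,  1.52504960e+00,  1.44493434e-05,
        1.27539564e+00, -1.46006132e-01]), 'dq': array([-0.00080411, -0.00149628, -0.00139704, -0.00137974,  0.00050777,
       -0.00107462]), 'tau': array([-1.46079372e-03, -4.31244493e+01, -2.44222391e+01,  7.15115061e-02,
        5.58469445e-02, -1.30600365e-04]), 'tool_pos': array([ 143.93451197, -504.46833769,  240.04200501]), 'tcp_rot': array([-3.14005217e+00, -2.40496850e-04,  2.77773525e-01]), 'contact_force': array([-0.17262712, -0.34502467, -0.41271632]), 'moment': array([-0.07322202,  0.01858851, -0.03122276]), 'finger_force': 0.0, 'grip_width': 91.68168276924746}
scene [[462.42133621854725, 0.0, 245.748211169623], [0.0, 462.42133621854725, 188.37968332164414], [0.0, 0.0, 1.0]] [-258.6267687744074, -550.4363947607629, 1258.5324085686964] [[0.5359211178314083, -0.8442677551218313, -0.0007163266555822832], [-0.6404081917673223, -0.405962734851662, -0.6519751573710979], [0.5501508005807518, 0.3498659965948432, -0.7582399890846266]]
top [[349.8343582444648, 0.0, 254.09193426422877], [0.0, 349.8343582444648, 192.13975380385344], [0.0, 0.0, 1.0]] [524.2169501444533, -27.750356381347597, 1106.8095032236672] [[-0.027571947386615586, -0.999619805144347, -0.00018132977529434935], [-0.9967150812692871, 0.027505645909029815, -0.07617405210099645], [0.07615007871084543, -0.001919532835034943, -0.9970945195446753]]
```

View pics/top0.png

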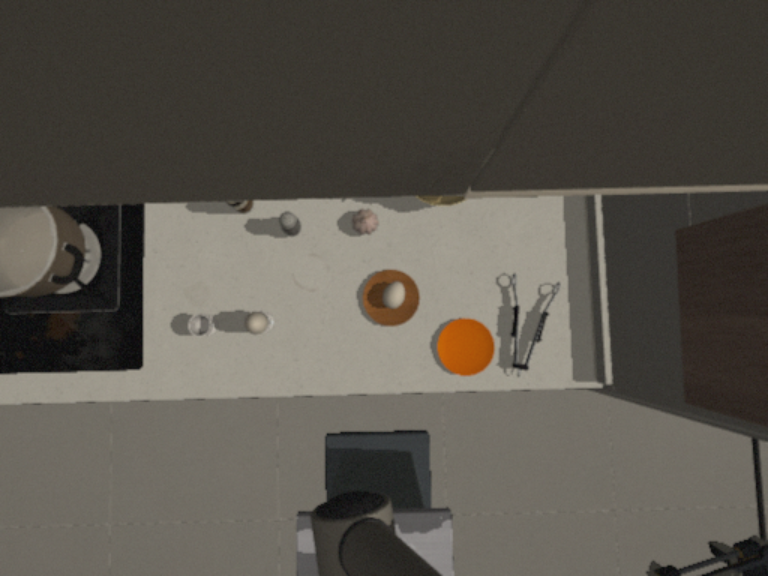

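View pics/scene0.png

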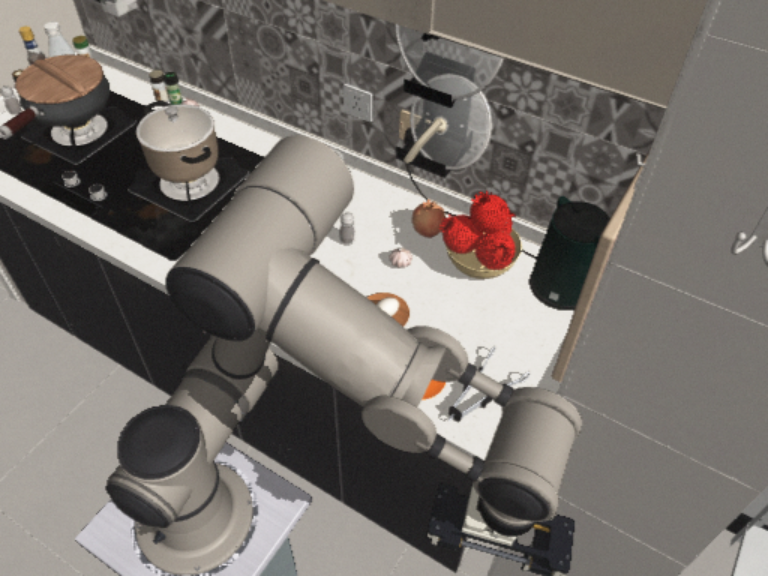

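The top view shows the tongs with the bend near (520,367) and loops near (503,281) and (548,289). The hot egg is at (394,295) on the brown saucer. The empty cup is at (201,325) and the served egg at (258,322). Next I'll measure precisely.

```bash
cat > h.py <<'E'
import numpy as np,cv2
def cast(c,u,v,z):
    C=-c["R"].T@c["t"]; d=c["R"].T@np.linalg.inv(c["K"])@np.array([u,v,1.]); return C+d*(z-C[2])/d[2]
def proj(c,X):
    p=c["K"]@(c["R"]@np.asarray(X,float)+c["t"]); return p[:2]/p[2]
E
python3 - <<'E'
import pickle,cv2,numpy as np
from h import *
c=pickle.load(open("d0.pkl","rb"))["top"]
im=c["color"]
for n,p,z in [("bend",(520,367),32),("tloopL",(503,281),16),("tloopR",(547,289),16),("padL",(515,320),30),("padR",(541,327),30),("egg",(394,295),28),("saucer",(390,298),10),("cupE",(201,325),50),("cupS_egg",(258,322),90),("salt",(289,222),90),("garlic",(365,222),40)]:
    print(n,cast(c,p[0]/1.5,p[1]/1.5,z).round(0))
a=cv2.resize(im[175:255,320:385],None,fx=7,fy=7,interpolation=cv2.INTER_CUBIC)
b=cv2.resize(im[200:230,115:190],(375,150),interpolation=cv2.INTER_CUBIC); 
e=cv2.resize(im[175:220,235:285],(300,270),interpolation=cv2.INTER_CUBIC)
o=np.zeros((560,800,3),np.uint8); o[:a.shape[0],:a.shape[1]]=a
x=a.shape[1]; o[:120,x:x+300]=cv2.resize(b,(300,120)); o[150:420,x:x+300]=e
cv2.imwrite("pics/crop1.png",o[:,:,::-1])
# egg mask
hsv=cv2.cvtColor(im,cv2.COLOR_RGB2HSV)
print(im[197,262],im[215,172],im[198,250],im[213,145],im[230,170])
E
```

```text
bend [ 438. -307.   32.]
tloopL [ 616. -284.   16.]
tloopR [ 596. -375.   16.]
padL [ 534. -302.   30.]
padR [ 518. -355.   30.]
egg [592. -56.  28.]
saucer [587. -48.  10.]
cupE [541. 334.  50.]
cupS_egg [543. 210.  90.]
salt [737. 147.  90.]
garlic [743.  -0.  40.]
[168 158 139] [186 174 155] [78 53 31] [99 95 87] [159 153 143]
```

View pics/crop1.png

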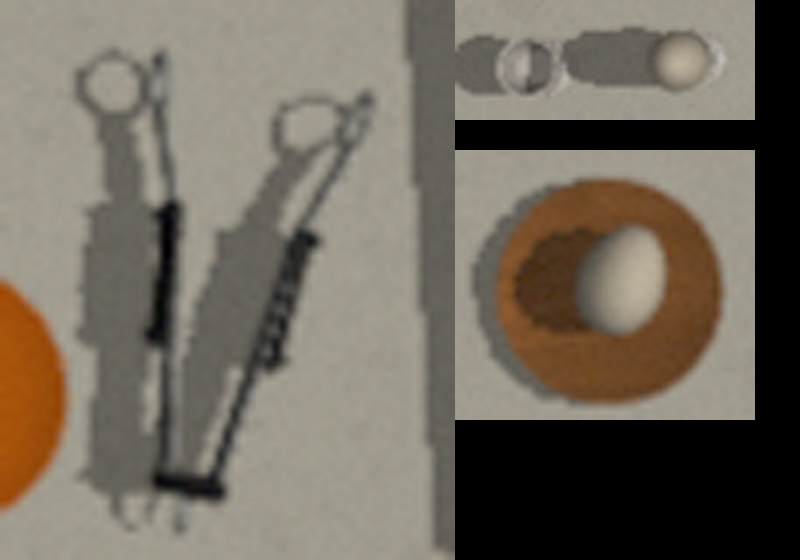

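```bash
cat >> h.py <<'E'
def rows(obs,xyz,yaw):
    "tool-frame shift (spin first), for downward tool"
    p=obs["tool_pos"];r,_,y0=obs["tcp_rot"]
    s=-(np.degrees(yaw-y0)+90)%180-90 if False else -((np.degrees(yaw-y0)+90)%180-90)
    y1=y0-np.radians(s);d=np.asarray(xyz,float)-p
    f=lambda y:(np.round([d[0]*np.cos(y)+d[1]*np.sin(y),d[0]*np.sin(y)-d[1]*np.cos(y),-d[2]],1))
    return dict(spin=round(s,1),before=f(y0),after=f(y1))
E
python3 - <<'E'
import pickle
from h import *
from plant import get_obs
c=pickle.load(open("d0.pkl","rb"))["top"]
k=lambda u,v,z:cast(c,u/7+320,v/7+175,z)
b=k(188,487,32);h=k(180,520,16);pl=k(165,272,30);pr=k(295,300,30);ll=k(160,75,16);lr=k(358,120,16)
print(b,h,pl,pr,ll,lr)
print("sep",np.linalg.norm(ll-lr),np.linalg.norm(pl-pr),"b-loop",np.linalg.norm(((ll+lr)/2-b)[:2]))
d=((ll+lr)/2-b)[:2];th=np.arctan2(d[1],d[0]);e=lr-ll;print(np.degrees(th),np.degrees(np.arctan2(e[1],e[0])+np.pi/2))
g=b[:2]+80*d/np.linalg.norm(d);print("grip",g,(pl+pr)[:2]/2)
im=c["color"];hsv=cv2.cvtColor(im,cv2.COLOR_RGB2HSV)
roi=np.zeros(im.shape[:2],np.uint8);roi[183:212,252:272]=1
m=((hsv[...,1]<80)&(hsv[...,2]>80)&(roi>0)).astype(np.uint8)
cs=max(cv2.findContours(m,0,1)[0],key=cv2.contourArea);el=cv2.fitEllipse(cs);print("egg",el,cast(c,*el[0],28))
a=np.radians(el[2]-90) # long axis direction
D=cast(c,el[0][0]+9*np.cos(a),el[0][1]+9*np.sin(a),28)-cast(c,*el[0],28);print("eggaxis",np.degrees(np.arctan2(D[1],D[0])),np.linalg.norm(D))
print("cupE",cast(c,133.75,216.75,50),"served",cast(c,171.75,215.25,85))
print(rows(get_obs(),[g[0],g[1],140],th))
E
```

```text
[ 438.38160775 -307.88268952   32.        ] [ 422.77756858 -307.83512069   16.        ] [ 531.97988365 -302.78253547   30.        ] [ 518.16315175 -359.18870314   30.        ] [ 620.02820441 -308.26113655   16.        ] [ 597.41769847 -395.72521176   16.        ]
sep 90.33935705065605 58.07372754317076 b-loop 175.95996199933046
-14.518037720291924 -14.494325224978894
grip [ 515.82710922 -327.93747204] [ 525.0715177 -330.9856193]
egg ((262.4697265625, 196.41050720214844), (13.28964614868164, 17.330198287963867), 19.657690048217773) [592.66420726 -55.33868023  28.        ]
eggaxis -21.294456855090488 27.925176952504803
cupE [540.57692922 334.80013264  50.        ] served [541.34384164 212.06117546  85.        ]
{'spin': np.float64(30.4), 'before': array([406.1, -67.8, 100.1]), 'after': array([ 315.7, -264.2,  100.1])}
```

```bash
python3 -m creep '[{"hand":1,"tx":0.016,"ty":-0.0555,"tz":0},{"hand":1,"tx":0.016,"ty":-0.0555,"tz":0},{"hand":1,"tx":0.016,"ty":-0.0555,"tz":0}]'
python3 -m creep '[{"hand":1,"spin":10.1},{"hand":1,"spin":10.1},{"hand":1,"spin":10.1}]'
python3 -m creep '[{"hand":1,"tx":0.05,"ty":-0.013},{"hand":1,"tx":0.05,"ty":-0.013},{"hand":1,"tx":0.05,"ty":-0.013},{"hand":1,"tx":0.05,"ty":-0.013},{"hand":1}]'
python3 - <<'E'
from plant import get_obs
from h import *
o=get_obs();print(o["time"],o["tool_pos"],o["tcp_rot"],o["joint_positions"],rows(o,[527,-331,140],-.253))
E
```

```text
0.1 [ 143.93981348 -504.52302979  240.14120068] [-3.14023623e+00 -1.64341808e-04  2.77835722e-01] [-1.43899977e+00  3.42623008e-01  1.52488957e+00 -3.63705031e-05
  1.27544598e+00 -1.46028664e-01] {'spin': np.float64(30.4), 'before': array([416. , -61.8, 100.1]), 'after': array([ 327.4, -263.9,  100.1])}invalid input at $[0]: expected keys hand, tx, ty, tz, spin
invalid input at $[0]: expected keys hand, tx, ty, tz, spin
invalid input at $[0]: expected keys hand, tx, ty, tz, spin
```

All five keys are needed in every row.

```bash
python3 -m creep '[{"hand":1,"tx":0.016,"ty":-0.0555,"tz":0,"spin":0},{"hand":1,"tx":0.016,"ty":-0.0555,"tz":0,"spin":0},{"hand":1,"tx":0.016,"ty":-0.0555,"tz":0,"spin":0}]'
python3 -m creep '[{"hand":1,"tx":0,"ty":0,"tz":0,"spin":10.1},{"hand":1,"tx":0,"ty":0,"tz":0,"spin":10.1},{"hand":1,"tx":0,"ty":0,"tz":0,"spin":10.1}]'
python3 -m creep '[{"hand":1,"tx":0.05,"ty":-0.013,"tz":0,"spin":0},{"hand":1,"tx":0.05,"ty":-0.013,"tz":0,"spin":0},{"hand":1,"tx":0.05,"ty":-0.013,"tz":0,"spin":0},{"hand":1,"tx":0.05,"ty":-0.013,"tz":0,"spin":0},{"hand":1,"tx":0,"ty":0,"tz":0,"spin":0}]'
python3 - <<'E'
from plant import get_obs
from h import *
o=get_obs();print(o["time"],o["tool_pos"],o["tcp_rot"],o["joint_positions"],rows(o,[527,-331,140],-.253))
E
```

```text
time: 0.48
tool_pos: [144.4, -329.6, 240.2]
tcp_rot: [-3.141, -0.0, 0.277]
contact_force: [-0.2, 0.5, -0.1]
grip_width: 91.7
finger_force: 0.0
time: 0.85
tool_pos: [144.5, -331.3, 240.6]
tcp_rot: [-3.141, 0.0, -0.257]
contact_force: [-0.2, -0.1, 0.6]
grip_width: 91.7
finger_force: 0.0
time: 1.48
tool_pos: [353.6, -330.3, 239.9]
tcp_rot: [-3.141, 0.0, -0.247]
contact_force: [0.3, 0.2, 0.2]
grip_width: 91.7
finger_force: 0.0
1.475 [ 353.63668273 -330.30464018  239.94177921] [-3.14088542e+00  2.14624344e-04 -2.47230374e-01] [-9.10114972e-01  2.67830481e-01  1.63305946e+00  4.49562170e-04
  1.24130714e+00  9.07766216e-01] {'spin': np.float64(0.3), 'before': array([168.3, -41.8,  99.9]), 'after': array([168. , -42.7,  99.9])}
```

```bash
python3 -m creep '[{"hand":1,"tx":0.0416,"ty":-0.0105,"tz":0.022,"spin":0},{"hand":1,"tx":0.042,"ty":-0.0105,"tz":0.022,"spin":0},{"hand":1,"tx":0.042,"ty":-0.0105,"tz":0.022,"spin":0},{"hand":1,"tx":0.0425,"ty":-0.0105,"tz":0.022,"spin":0},{"hand":1,"tx":0,"ty":0,"tz":0,"spin":0}]'
python3 - <<'E'
from plant import get_obs,cams
from h import *
import pickle
o=get_obs();print(o["time"],o["tool_pos"],o["tcp_rot"],rows(o,[527,-331,140],-.253))
c=cams.capture("wrist");pickle.dump(c,open("w1.pkl","wb"))
cv2.imwrite("pics/w1.png",cv2.resize(c["color"][:,:,::-1],None,fx=1.5,fy=1.5))
print(-c["R"].T@c["t"])
E
```

```text
time: 2.1
tool_pos: [524.5, -331.1, 149.6]
tcp_rot: [-3.14, 0.005, -0.249]
contact_force: [-1.0, 0.0, 0.2]
grip_width: 92.0
finger_force: 0.0
2.1 [ 524.54000663 -331.1125347   149.55861027] [-3.13951252  0.00454571 -0.24942751] {'spin': np.float64(0.2), 'before': array([ 2.4, -0.7,  9.6]), 'after': array([ 2.4, -0.7,  9.6])}
[ 602.53942031 -352.06236777  293.31787273]
```

View pics/w1.png

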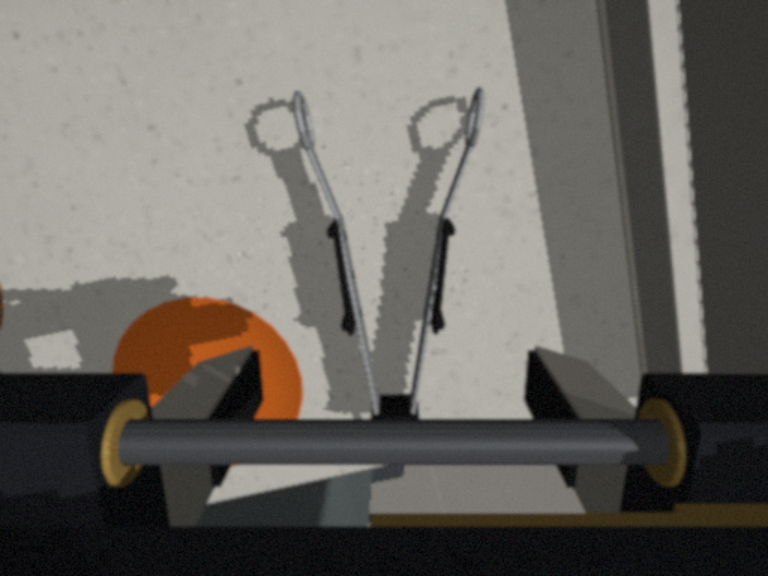

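The wrist view shows the left pad from (334,222) to (350,330) and the right pad from (449,222) to (436,330). The loops are at (303,120) and (476,117), with the tongs pointing straight ahead in the tool frame.

```bash
python3 - <<'E'
from plant import get_obs
from h import *
import pickle
c=pickle.load(open("w1.pkl","rb"));k=lambda u,v,z:cast(c,u/1.5,v/1.5,z)
lf,lb,rf,rb=k(335,222,30),k(349,330,30),k(448,222,30),k(436,330,30)
l,r=k(303,120,16),k(476,117,16)
print("len",np.linalg.norm(lf-lb),np.linalg.norm(rf-rb),"sep",np.linalg.norm(l-r),"loops",l,r)
g=(lf+lb+rf+rb)/4;print(g);e=r-l;th=np.arctan2(e[1],e[0])+np.pi/2
m=(l+r)/2;d=m-g;print("th",th,np.arctan2(d[1],d[0]),"grip->loops",np.linalg.norm(d[:2]))
print(rows(get_obs(),[g[0],g[1],18],th))
E
```

```text
len 61.59775881451663 61.49096211669642 sep 90.57615088738147 loops [ 620.05374423 -307.33606614   16.        ] [ 599.0369175  -395.44016425   16.        ]
[ 529.05293276 -332.20383874   30.        ]
th -0.23416914286933044 -0.233971487281529 grip->loops 82.74697948966471
{'spin': np.float64(-0.9), 'before': array([  5.4,  -0.8, 133.1]), 'after': array([  5.4,  -0.7, 133.1])}
```

```bash
python3 -m creep '[{"hand":1,"tx":0.005,"ty":-0.001,"tz":0.04,"spin":-0.9},{"hand":1,"tx":0,"ty":0,"tz":0.04,"spin":0},{"hand":1,"tx":0,"ty":0,"tz":0.035,"spin":0},{"hand":1,"tx":0,"ty":0,"tz":0.015,"spin":0},{"hand":1,"tx":0,"ty":0,"tz":0,"spin":0}]'
python3 -m creep '[{"hand":0.7,"tx":0,"ty":0,"tz":0,"spin":0},{"hand":0.6,"tx":0,"ty":0,"tz":0,"spin":0},{"hand":0.53,"tx":0,"ty":0,"tz":0,"spin":0},{"hand":0.53,"tx":0,"ty":0,"tz":0,"spin":0},{"hand":0.53,"tx":0,"ty":0,"tz":0,"spin":0}]'
```

```text
time: 2.78
tool_pos: [528.7, -332.6, 23.0]
tcp_rot: [-3.141, 0.001, -0.236]
contact_force: [-0.0, 0.9, 0.2]
grip_width: 91.4
finger_force: 0.0
time: 3.4
tool_pos: [530.0, -332.5, 23.2]
tcp_rot: [3.141, -0.001, -0.235]
contact_force: [-0.1, 0.3, 3.6]
grip_width: 50.0
finger_force: 7.6
```

```bash
python3 -m creep '[{"hand":0.75,"tx":0,"ty":0,"tz":0,"spin":0},{"hand":0.75,"tx":-0.001,"ty":0,"tz":0.0045,"spin":0},{"hand":0.75,"tx":0,"ty":0,"tz":0,"spin":0},{"hand":0.6,"tx":0,"ty":0,"tz":0,"spin":0},{"hand":0.525,"tx":0,"ty":0,"tz":0,"spin":0}]'
python3 -m creep '[{"hand":0.525,"tx":0,"ty":0,"tz":0,"spin":0},{"hand":0.525,"tx":0,"ty":0,"tz":0,"spin":0},{"hand":0.525,"tx":0,"ty":0,"tz":-0.01,"spin":0},{"hand":0.525,"tx":0,"ty":0,"tz":-0.03,"spin":0},{"hand":0.525,"tx":0,"ty":0,"tz":0,"spin":0}]'
python3 -m creep '[{"hand":0.525,"tx":0,"ty":0,"tz":-0.05,"spin":0},{"hand":0.525,"tx":0,"ty":0,"tz":-0.05,"spin":0},{"hand":0.525,"tx":0,"ty":0,"tz":0,"spin":0}]'
python3 - <<'E'
from plant import get_obs,cams
from h import *
import pickle
c=cams.capture("wrist");pickle.dump(c,open("w2.pkl","wb"))
cv2.imwrite("pics/w2.png",cv2.resize(c["color"][:,:,::-1],None,fx=1.5,fy=1.5))
o=get_obs();print(o["tool_pos"],o["tcp_rot"],(c["R"]@o["tool_pos"]+c["t"]))
E
```

```text
time: 4.03
tool_pos: [528.5, -332.0, 18.0]
tcp_rot: [-3.142, 0.0, -0.235]
contact_force: [0.4, 0.2, 0.1]
grip_width: 53.5
finger_force: 5.8
time: 4.65
tool_pos: [530.0, -333.2, 61.2]
tcp_rot: [3.139, -0.005, -0.235]
contact_force: [0.3, -0.5, -1.3]
grip_width: 48.3
finger_force: 7.2
time: 5.03
tool_pos: [530.3, -333.4, 162.4]
tcp_rot: [3.138, -0.008, -0.235]
contact_force: [0.1, -0.2, -1.1]
grip_width: 48.6
finger_force: 7.2
[ 529.02892684 -332.38870316  159.50754171] [ 3.14012691e+00 -2.87210017e-03 -2.35254662e-01] [ -1.34988452  34.5841574  164.44688659]
```

View pics/w2.png

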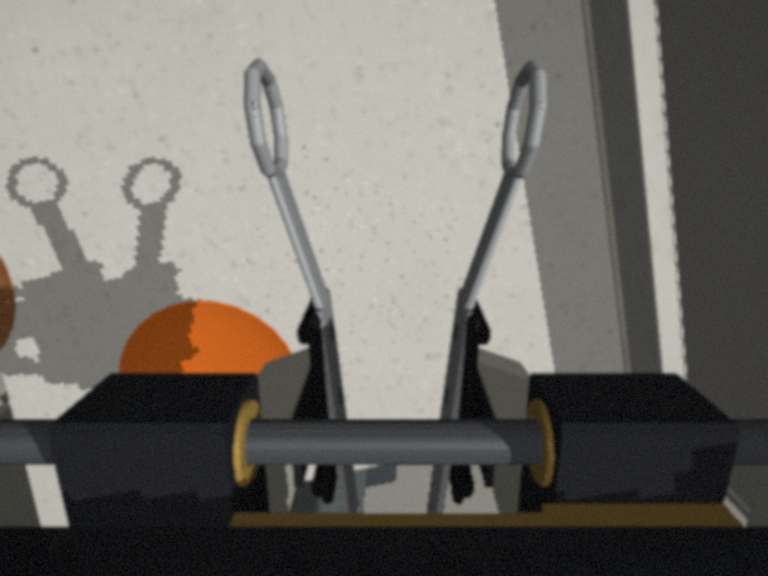

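```bash
python3 - <<'E'
from plant import get_obs
from h import *
import pickle
c=pickle.load(open("w2.pkl","rb"));f=c["K"][0,0];o=get_obs()
print("depth",f*72/(259/1.5)); 
for z in(150,158,165):
  l,r=cast(c,265/1.5,118/1.5,z),cast(c,524/1.5,120/1.5,z);m=(l+r)/2
  d=m-o["tool_pos"];y=o["tcp_rot"][2];print(z,np.linalg.norm(l-r),"fwd",d[0]*np.cos(y)+d[1]*np.sin(y),"left",-d[0]*np.sin(y)+d[1]*np.cos(y))
print(rows(o,[515.6,-27.3,160],-.35))
E
```

```text
depth 139.47969724533056
150 76.84286964104746 fwd 85.92194911335818 left -2.0054633062156846
158 72.92905406118115 fwd 85.64103490471706 left -1.9481994326502203
165 69.5044654287981 fwd 85.39523497215592 left -1.8980935432804849
{'spin': np.float64(6.6), 'before': array([ -84.2, -293.6,   -0.5]), 'after': array([-117.2, -282. ,   -0.5])}
```

```bash
python3 -m creep '[{"hand":0.525,"tx":0,"ty":0,"tz":0,"spin":6.6},{"hand":0.525,"tx":-0.029,"ty":-0.05,"tz":0,"spin":0},{"hand":0.525,"tx":-0.03,"ty":-0.06,"tz":0,"spin":0},{"hand":0.525,"tx":-0.029,"ty":-0.06,"tz":0,"spin":0},{"hand":0.525,"tx":-0.029,"ty":-0.06,"tz":0,"spin":0}]'
python3 -m creep '[{"hand":0.525,"tx":0,"ty":-0.052,"tz":0,"spin":0},{"hand":0.525,"tx":0,"ty":0,"tz":0,"spin":0},{"hand":0.525,"tx":0,"ty":0,"tz":0,"spin":0}]'
python3 - <<'E'
from plant import get_obs,cams
from h import *
import pickle
o=get_obs();c=cams.capture("wrist");pickle.dump((c,o),open("w3.pkl","wb"))
cv2.imwrite("pics/w3.png",cv2.resize(c["color"][:,:,::-1],None,fx=1.5,fy=1.5))
print(o["tool_pos"],o["tcp_rot"],o["contact_force"])
E
```

```text
time: 5.7
tool_pos: [497.3, -86.5, 156.2]
tcp_rot: [3.142, 0.004, -0.351]
contact_force: [0.6, 0.4, -0.8]
grip_width: 48.2
finger_force: 7.2
time: 6.08
tool_pos: [516.0, -39.8, 156.7]
tcp_rot: [3.141, 0.003, -0.35]
contact_force: [-0.1, -0.5, -1.5]
grip_width: 48.4
finger_force: 7.2
[515.96274626 -39.83378657 156.74369804] [ 3.14073854e+00  2.77369683e-03 -3.49758964e-01] [-0.12768409 -0.51320205 -1.46879176]
```

View pics/w3.png

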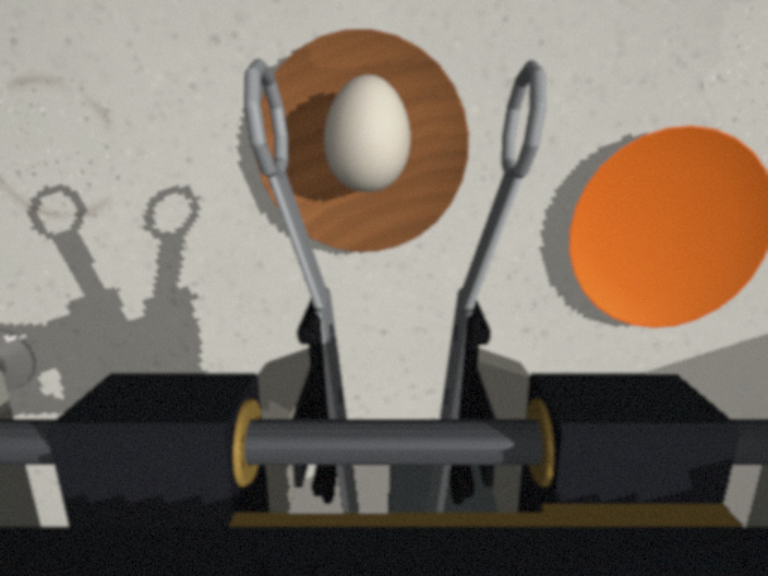

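The egg is at (368,133), with its long axis lined up with the tongs. The loops are at (265,118) and (524,120).

```bash
python3 - <<'E'
from h import *
import pickle
c,o=pickle.load(open("w3.pkl","rb"))
E=cast(c,368/1.5,133/1.5,28);m=(cast(c,265/1.5,118/1.5,155)+cast(c,524/1.5,120/1.5,155))/2
d=E-m;y=o["tcp_rot"][2];print(E,m,"tx",d[0]*np.cos(y)+d[1]*np.sin(y),"ty",d[0]*np.sin(y)-d[1]*np.cos(y))
for s in((326,132),(410,132),(368,73),(368,191)): print(cast(c,s[0]/1.5,s[1]/1.5,28)-E)
E
```

```text
[595.68943563 -56.08185654  28.        ] [594.63528459 -69.82722277 155.        ] tx -3.7198157355201107 ty -13.274385039413852
[ 7.94792638 20.27369863  0.        ]
[ -7.02411641 -20.63110069   0.        ]
[ 26.85370803 -10.28153406   0.        ]
[-27.75113308  10.62513301   0.        ]
```

```bash
python3 -m creep '[{"hand":0.525,"tx":-0.0035,"ty":-0.0133,"tz":0,"spin":0},{"hand":0.525,"tx":0,"ty":0,"tz":0.03,"spin":0},{"hand":0.525,"tx":0,"ty":0,"tz":0.03,"spin":0},{"hand":0.525,"tx":0,"ty":0,"tz":0,"spin":0},{"hand":0.525,"tx":0,"ty":0,"tz":0,"spin":0}]'
python3 - <<'E'
from plant import get_obs,cams
from h import *
o=get_obs();c=cams.capture("wrist")
cv2.imwrite("pics/w4.png",cv2.resize(c["color"][:,:,::-1],None,fx=1.5,fy=1.5)[:300,150:650])
print(o["tool_pos"],o["tcp_rot"],cast(c,368/1.5,133/1.5,28))
E
```

```text
time: 6.75
tool_pos: [518.7, -26.4, 99.1]
tcp_rot: [-3.141, -0.001, -0.351]
contact_force: [0.2, -0.3, 0.3]
grip_width: 48.2
finger_force: 7.2
[518.67686253 -26.39093505  99.08989438] [-3.14143908e+00 -1.21550975e-03 -3.51214838e-01] [597.77340549 -45.25753726  28.        ]
```

View pics/w4.png

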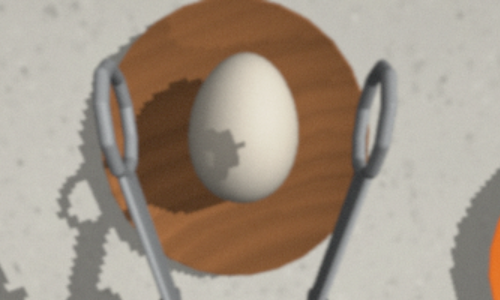

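```bash
python3 -m creep '[{"hand":0.525,"tx":0,"ty":0,"tz":0.02,"spin":0},{"hand":0.525,"tx":0,"ty":0,"tz":0.02,"spin":0},{"hand":0.525,"tx":0,"ty":0,"tz":0.015,"spin":0},{"hand":0.525,"tx":0,"ty":0,"tz":0.01,"spin":0},{"hand":0.525,"tx":0,"ty":0,"tz":0,"spin":0}]'
python3 - <<'E'
from plant import get_obs,cams
from h import *
o=get_obs();c=cams.capture("wrist")
cv2.imwrite("pics/w5.png",cv2.resize(c["color"][:,:,::-1],None,fx=1.5,fy=1.5)[:300,150:650])
print(o["tool_pos"],o["tcp_rot"],o["contact_force"])
E
```

```text
time: 7.42
tool_pos: [518.0, -26.1, 32.9]
tcp_rot: [3.141, 0.001, -0.351]
contact_force: [0.2, -0.9, -0.8]
grip_width: 48.5
finger_force: 7.2
[517.96775636 -26.1215378   32.92089194] [ 3.14138380e+00  6.72627502e-04 -3.50576707e-01] [ 0.19268509 -0.88620794 -0.84162541]
```

View pics/w5.png

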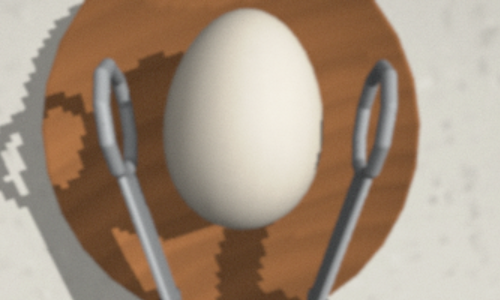

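```bash
python3 -m creep '[{"hand":0.47,"tx":-0.001,"ty":0,"tz":0,"spin":0},{"hand":0.43,"tx":0,"ty":0,"tz":0,"spin":0},{"hand":0.4,"tx":0,"ty":0,"tz":0,"spin":0},{"hand":0.38,"tx":0,"ty":0,"tz":0,"spin":0},{"hand":0.36,"tx":0,"ty":0,"tz":0,"spin":0}]'
python3 -m creep '[{"hand":0.34,"tx":0,"ty":0,"tz":0,"spin":0},{"hand":0.32,"tx":0,"ty":0,"tz":0,"spin":0},{"hand":0.3,"tx":0,"ty":0,"tz":0,"spin":0},{"hand":0.28,"tx":0,"ty":0,"tz":0,"spin":0},{"hand":0.28,"tx":0,"ty":0,"tz":0,"spin":0}]'
```

```text
time: 8.1
tool_pos: [517.3, -25.8, 33.3]
tcp_rot: [3.142, -0.0, -0.351]
contact_force: [-0.6, -0.4, -0.5]
grip_width: 35.5
finger_force: 30.0
time: 8.72
tool_pos: [517.3, -25.8, 33.2]
tcp_rot: [3.142, -0.0, -0.351]
contact_force: [1.3, -0.0, 0.1]
grip_width: 35.7
finger_force: 30.0
```

```bash
python3 -m creep '[{"hand":0.28,"tx":0,"ty":0,"tz":-0.005,"spin":0},{"hand":0.28,"tx":0,"ty":0,"tz":-0.012,"spin":0},{"hand":0.28,"tx":0,"ty":0,"tz":-0.02,"spin":0},{"hand":0.28,"tx":0,"ty":0,"tz":-0.025,"spin":0},{"hand":0.28,"tx":0,"ty":0,"tz":-0.025,"spin":0}]'
python3 -m creep '[{"hand":0.28,"tx":0,"ty":0,"tz":-0.025,"spin":0},{"hand":0.28,"tx":0,"ty":0,"tz":-0.025,"spin":0},{"hand":0.28,"tx":0,"ty":0,"tz":-0.02,"spin":0},{"hand":0.28,"tx":0,"ty":0,"tz":-0.01,"spin":0},{"hand":0.28,"tx":0,"ty":0,"tz":0,"spin":0}]'
python3 - <<'E'
from plant import get_obs,cams
from h import *
o=get_obs();c=cams.capture("wrist")
cv2.imwrite("pics/w6.png",cv2.resize(c["color"][:,:,::-1],None,fx=1.5,fy=1.5)[:400,100:700])
print(o["tool_pos"],o["tcp_rot"],o["contact_force"],o["joint_positions"],rows(o,[470,325,200],-.1))
E
```

```text
time: 9.35
tool_pos: [517.0, -25.7, 121.7]
tcp_rot: [3.142, -0.0, -0.35]
contact_force: [0.8, -0.5, -1.7]
grip_width: 35.4
finger_force: 30.0
time: 9.98
tool_pos: [517.2, -25.8, 200.8]
tcp_rot: [-3.141, -0.001, -0.351]
contact_force: [0.4, 0.2, -2.6]
grip_width: 35.4
finger_force: 30.0
[517.2491953  -25.77722057 200.82002912] [-3.14147889e+00 -1.19673278e-03 -3.50564012e-01] [ 0.36020888  0.16988596 -2.6318186 ] [-1.97814407e-01  3.64590299e-01  1.60703297e+00 -7.56840647e-05
  1.16876928e+00  1.72357544e+00] {'spin': np.float64(-14.4), 'before': array([-164.8, -313.2,    0.8]), 'after': array([ -82. , -344.3,    0.8])}
```

View pics/w6.png

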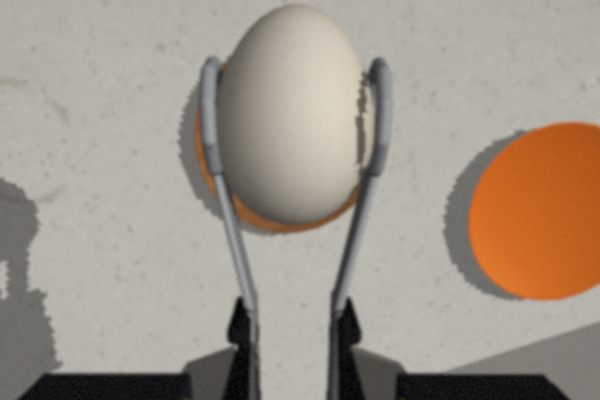

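```bash
python3 -m creep '[{"hand":0.28,"tx":0,"ty":0,"tz":0,"spin":-4},{"hand":0.28,"tx":0,"ty":0,"tz":0,"spin":-6},{"hand":0.28,"tx":0,"ty":0,"tz":0,"spin":-6},{"hand":0.28,"tx":0,"ty":0,"tz":0,"spin":-4.1},{"hand":0.28,"tx":0,"ty":0,"tz":0,"spin":0}]'
python3 -m creep '[{"hand":0.28,"tx":-0.01,"ty":-0.01,"tz":0,"spin":0},{"hand":0.28,"tx":-0.02,"ty":-0.02,"tz":0,"spin":0},{"hand":0.28,"tx":-0.02,"ty":-0.03,"tz":0,"spin":0},{"hand":0.28,"tx":-0.01,"ty":-0.035,"tz":0,"spin":0},{"hand":0.28,"tx":0,"ty":-0.035,"tz":0,"spin":0}]'
python3 -m creep '[{"hand":0.28,"tx":0,"ty":-0.035,"tz":0,"spin":0},{"hand":0.28,"tx":0,"ty":-0.035,"tz":0,"spin":0},{"hand":0.28,"tx":0,"ty":-0.035,"tz":0,"spin":0},{"hand":0.28,"tx":0,"ty":-0.035,"tz":0,"spin":0},{"hand":0.28,"tx":0,"ty":-0.035,"tz":0,"spin":0}]'
python3 -m creep '[{"hand":0.28,"tx":0,"ty":-0.03,"tz":0,"spin":0},{"hand":0.28,"tx":0,"ty":-0.02,"tz":0,"spin":0},{"hand":0.28,"tx":0,"ty":-0.007,"tz":0,"spin":0},{"hand":0.28,"tx":0,"ty":0,"tz":0,"spin":0},{"hand":0.28,"tx":0,"ty":0,"tz":0,"spin":0}]'
python3 - <<'E'
from plant import get_obs,cams
from h import *
import pickle
o=get_obs();c=cams.capture("wrist");t=cams.capture("top");pickle.dump((c,t,o),open("w7.pkl","wb"))
im=cv2.resize(c["color"][:,:,::-1],None,fx=1.5,fy=1.5)[:350,100:700]
cr=cv2.resize(t["color"][190:240,100:200,::-1],(500,250),interpolation=cv2.INTER_CUBIC)
out=np.zeros((600,600,3),np.uint8);out[:350]=im;out[350:,:500]=cr
cv2.imwrite("pics/w7.png",out)
print(o["tool_pos"],o["tcp_rot"],o["joint_positions"],rows(o,[456.6,336.2,135],0))
E
```

```text
time: 10.65
tool_pos: [516.7, -25.7, 199.2]
tcp_rot: [-3.141, 0.002, -0.0]
contact_force: [-0.9, -0.5, -2.6]
grip_width: 35.3
finger_force: 30.0
time: 11.28
tool_pos: [455.4, 105.6, 200.2]
tcp_rot: [-3.142, 0.001, -0.001]
contact_force: [0.0, 0.7, -1.8]
grip_width: 35.1
finger_force: 30.0
time: 11.9
tool_pos: [455.9, 280.6, 200.0]
tcp_rot: [3.141, 0.001, -0.0]
contact_force: [0.3, -0.9, -2.0]
grip_width: 35.4
finger_force: 30.0
time: 12.52
tool_pos: [457.2, 335.3, 200.2]
tcp_rot: [3.141, 0.0, -0.001]
contact_force: [0.7, 0.1, -2.1]
grip_width: 35.4
finger_force: 30.0
[457.15040974 335.33115519 200.1727479 ] [ 3.14105519e+00  1.86005878e-04 -7.46110370e-04] [ 4.97913544e-01  4.52486748e-01  1.46848234e+00 -4.07741171e-04
  1.22104399e+00  2.06959573e+00] {'spin': np.float64(-0.0), 'before': array([-0.6, -0.9, 65.2]), 'after': array([-0.6, -0.9, 65.2])}
```

View pics/w7.png

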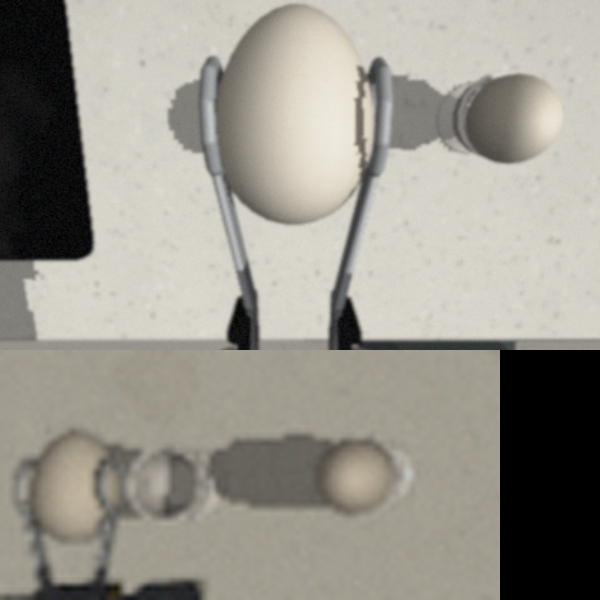

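```bash
python3 - <<'E'
from h import *
import pickle
c,t,o=pickle.load(open("w7.pkl","rb"))
print("egg top",cast(t,100+75/5,190+(487-350)/5,198),"cup",cast(t,100+168/5,190+(485-350)/5,50))
print("egg wrist",cast(c,397/1.5,115/1.5,198),"served",cast(c,615/1.5,118/1.5,75),cast(t,100+358/5,190+127/5,75))
E
```

```text
egg top [537.94478374 332.60062412 198.        ] cup [539.83760099 335.253051    50.        ]
egg wrist [542.10317807 333.382788   198.        ] served [544.69867408 221.55893898  75.        ] [541.08303628 214.85368601  75.        ]
```

```bash
python3 -m creep '[{"hand":0.28,"tx":0,"ty":-0.001,"tz":0.015,"spin":0},{"hand":0.28,"tx":0,"ty":0,"tz":0.02,"spin":0},{"hand":0.28,"tx":0,"ty":0,"tz":0.02,"spin":0},{"hand":0.28,"tx":0,"ty":0,"tz":0.015,"spin":0},{"hand":0.28,"tx":0,"ty":0,"tz":0.006,"spin":0}]'
python3 -m creep '[{"hand":0.28,"tx":0,"ty":0,"tz":0,"spin":0},{"hand":0.28,"tx":0,"ty":0,"tz":0,"spin":0},{"hand":0.28,"tx":0,"ty":0,"tz":0,"spin":0},{"hand":0.28,"tx":0,"ty":0,"tz":0,"spin":0},{"hand":0.28,"tx":0,"ty":0,"tz":0,"spin":0}]'
python3 - <<'E'
from plant import get_obs,cams
from h import *
o=get_obs();t=cams.capture("scene");w=cams.capture("wrist");q=cams.capture("top")
u,v=proj(t,[541,335,100]).astype(int);print(u,v,o["tool_pos"])
out=np.zeros((560,800,3),np.uint8)
out[:300,:400]=cv2.resize(t["color"],(400,300))
out[:300,400:]=cv2.resize(w["color"],(400,300))
out[300:550,:500]=cv2.resize(q["color"][190:240,100:200],(500,250),interpolation=cv2.INTER_CUBIC)
cv2.imwrite("pics/f.png",out[:,:,::-1])
E
```

```text
time: 13.25
tool_pos: [456.6, 336.8, 122.8]
tcp_rot: [3.141, 0.002, 0.0]
contact_force: [0.3, -0.5, -1.6]
grip_width: 35.5
finger_force: 30.0
time: 13.88
tool_pos: [457.1, 337.2, 124.4]
tcp_rot: [-3.142, -0.0, 0.0]
contact_force: [0.2, 0.1, -1.6]
grip_width: 35.2
finger_force: 30.0
155 155 [457.11963408 337.24574411 124.3537921 ]
```

View pics/f.png

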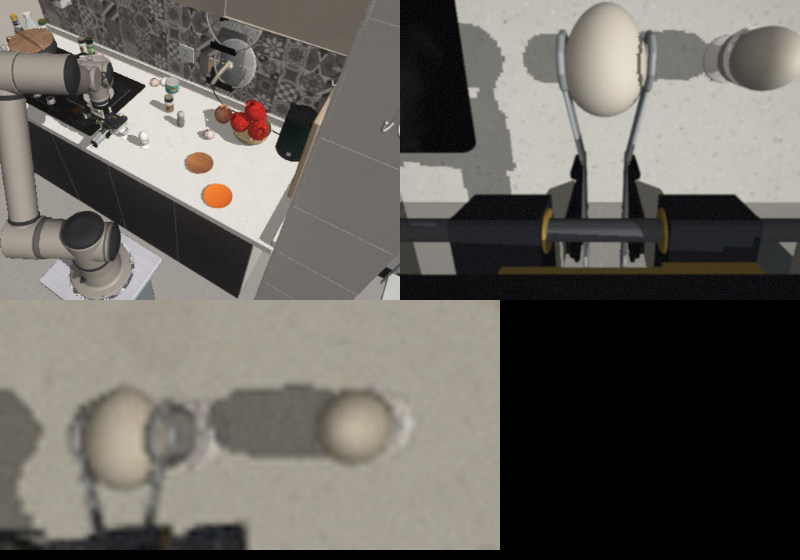

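The egg hangs in both loops at about y = 335, centred over the empty cup, with the served egg undisturbed. I'm handing the job in.

```bash
python3 -c "
from plant import close_job
print(close_job())"
```

```text
the job is handed in; nothing more can be done
None
```

The job is handed in at about 14 s: the tongs hold the hot egg still over the empty cup, centred to within a few millimetres and about 5 cm clear of its rim, with the cups and served egg undisturbed in the last pictures; no verdict was returned.

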